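# Switch on the dust extraction with a lever-lock toggle

### The arm

A 6-joint arm with a two-finger parallel gripper is mounted at the origin on the work surface. World frame = base frame: x ahead of the robot, y to its left, z up, the work surface at z = 0. Lengths are in mm, angles in rad, forces in N, time in s.
With the tool pointing down it reaches from about 400 to 825 mm from the base axis. Payload 7 kg.
Tool frame: the origin (TCP) lies at the very end of the fingers, on their centre line; the grasp point (between the pads) lies 19 mm behind it; z points along the fingers, y is the line along which they close (so a half turn about z gives the same grasp; the last joint's range is limited). The gripper opens to 88 mm and grips with 3 to 60 N. Pads are 19 mm wide; open, the fingers measure 130 mm over their backs; the gripper's body (78 mm by 193 mm) begins 47 mm behind the grasp point.
Start: joints at [-1.058, 0.359, 0.012, 0, -1.224, -0.288], TCP at [150.44, -657.999, 226.561] pointing down, gripper open.
Joint ranges: [-3.07, 3.07], [-1.43, 2.12], [-1.02, 1.25], [-3.03, 1.67], [-3.05, -0], [-3.03, 3.03]. Speed limits (rad/s): [2.39, 2.39, 3.01, 3.14, 3.14, 3.14].

### API

Orientations are given as a unit quaternion [x, y, z, w].
In Python, from plant import bot gives the robot as it stands. Calls block until the motion is done:
- bot.move_ptp(position, orientation): joint-space move of the TCP to a pose.
- bot.line_to(position, velocity=150, ori=None): straight line of the TCP; ori=None keeps the orientation; velocity is the mean speed in mm/s.
- bot.move_joints(angles): joint-space move.
- bot.move_gripper(opening, force=None): finger opening in mm; force is the grip in N (None keeps the last); returns when the fingers have stopped.
- bot.pause(seconds).
- bot.solve_ik(position, orientation): joint angles nearest the present ones, or None.
- bot.read_state(): the state.
- bot.camera(name): name is "scene" or "top" or "wrist"; returns the picture (480x640x3 uint8, red, green, blue); there is no depth.
- bot.get_calibration(name): a dict with "fx", "fy", "cx", "cy" (pixels), "view" (4x4, takes a point from world to camera coordinates); the wrist camera has in their place "T_tool_cam" (4x4, takes a point from camera to tool coordinates, whose origin is the TCP and whose axes are the flange's). Camera axes: x right, y up, looking along -z (the intrinsics and any distortion apply to the point x, -y, -z); pixel columns grow to the right and rows downward; lengths in mm; the calibration is good to about 2 mm. A picture is of the moment at which its call begins: read the wrist's pose just before it. get_calibration takes no time and is no camera call.
A pose or a line that the arm cannot do raises bot.Unreachable and nothing moves.
- bot.close_job(): hands the job in; it is judged then, once.
The state is a dict: "t": time; "joint_pos": joint angles; "qvel": joint speeds; "tau": joint torques, N m; "tcp_pos": TCP position; "eef_rot": TCP orientation; "contact_force": force on the tool from outside, world axes, zero at the start; "moment": the same for the moment, N m; "width": finger opening in mm; "finger_force": force on a finger pad.
Only numpy, scipy, OpenCV 4.12 (cv2) and the standard library are available. Lean on these libraries where they do the work, as an engineer would, in place of code of your own. Each camera call takes 0.05 s, during which the arm holds its last target. There are 200 camera calls.

### The job

Switch on the dust extraction at the bench: on the grey switch box with the yellow collar, lift the spring-loaded collar clear of its lock, flip the lever across to the green-marked side, and let the collar go fully back down so that the lever is locked there. Leave the lever with the blue collar as it is.

Things in the scene. Friction and masses are not known exactly. Their poses are not given: they have to be found in the camera images.
- extract_box: Grey box fixed to the bench, its lever with the YELLOW collar: 130 (x) by 100 (y) by 50 mm high; place and yaw vary. Origin: centre of underside, z up. On top a red mark at its -x end, green at +x, and a fixed steel tooth between (20 by 22 mm, its top 91 mm above the origin). Lever axis: parallel to y, 55 mm above the origin; 12 mm steel rod, 16 mm black ball, its top 94 mm from the axis.
- extract_lever (a joint): Angle of the yellow-collared lever, rad: 0 = leaning 0.45 rad from upright to the box's -x (red mark, off); 0.45 = upright; 0.9 = leaning 0.45 rad to the box's +x (green mark, on). With the collar down, the collar's foot meets the tooth and blocks the lever (about 0.05 rad of play); with it lifted the lever swings freely.
- extract_collar (a joint): Lift of the yellow collar along its rod, m: 0 = down, locked; 0.018 = highest. A round sleeve, 28 mm diameter, 28 mm long; when down its middle is 54 mm from the lever axis. Sprung down with 3 N (5 N at the top). Lifted 10 mm or more it passes over the tooth; it drops back to 0 at either end of the swing. Best pinched from above, a finger on each side along the box's y.
- saw_lever (a joint): Angle of the lever with the BLUE collar, on the other, otherwise identical grey box (the band saw's switch), rad: 0 = off, as it stands at the start, 0.9 = on. It may stand to either side of the yellow one.

How it is judged:
By the outcome, as a careful person would: the job done as asked, in the order asked, and still so for the second after the job is handed in, with the robot touching nothing.
It also fails if it takes over 35 s, if anything falls off the work surface, if the arm or the gripper's body presses on something with over 40 N, if the wrist force passes 120 N, or if a joint passes its speed limit or range.

## Working session

There is one attempt and no reset: what is moved stays moved. The work goes in short steps, each a Python script; the robot and the scene stay as the last script left them, time stands still between calls to the robot, and variables do not carry over. Pictures are saved under pics/ and viewed, at most 10 in all, crops included, and the job is handed in when it is done.

```bash
ls; mkdir -p pics
python3 - <<'E'
from plant import bot
import cv2,numpy as np
a=bot.camera("scene");b=bot.camera("top")
cv2.imwrite("pics/s.png",a[...,::-1]);cv2.imwrite("pics/t.png",b[...,::-1])
for n in("scene","top","wrist"):print(n,bot.get_calibration(n))
s=bot.read_state();print(s)
E
```

```text
pics
scene {'fx': 492.0659455741696, 'fy': 492.0659455741696, 'cx': 314.0932437456893, 'cy': 237.14082553534323, 'view': array([[ 5.50113285e-01,  8.35073052e-01,  5.32652127e-03,
        -2.97186225e+02],
       [-6.04135871e-01,  3.93561196e-01,  6.92913728e-01,
         3.00580679e+02],
       [ 5.76537269e-01, -3.84398990e-01,  7.21000828e-01,
        -1.18322343e+03],
       [ 0.00000000e+00,  0.00000000e+00,  0.00000000e+00,
         1.00000000e+00]])}
top {'fx': 457.3072120387295, 'fy': 457.3072120387295, 'cx': 311.2159329140626, 'cy': 238.77345081304728, 'view': array([[ 1.69176099e-02, -9.99855743e-01, -1.51266365e-03,
        -2.26117126e+01],
       [ 9.88436754e-01,  1.64963577e-02,  1.50733720e-01,
        -5.52093593e+02],
       [-1.50687022e-01, -4.04522662e-03,  9.88573243e-01,
        -6.70857542e+02],
       [ 0.00000000e+00,  0.00000000e+00,  0.00000000e+00,
         1.00000000e+00]])}
wrist {'fx': 341.36290716849095, 'fy': 341.36290716849095, 'cx': 316.5438875471458, 'cy': 236.9724519473669, 'T_tool_cam': array([[-8.37777850e-04,  9.66842486e-01,  2.55372093e-01,
[... 276 characters left out ...]
+00]])}
{'t': 0.1, 'joint_pos': array([-1.05784711e+00,  3.59329796e-01,  1.11331410e-02, -3.34937962e-04,
       -1.22410074e+00, -2.88110364e-01]), 'qvel': array([-0.00221758, -0.00113025,  0.00274533,  0.00099267, -0.00105071,
        0.00247693]), 'tau': array([ 7.39514253e-04, -5.84163952e+01,  2.93754905e+01,  7.01554924e+00,
        1.02600738e-02, -7.24478900e-05]), 'tcp_pos': array([ 150.37554437, -657.57289719,  225.69467521]), 'eef_rot': array([-1.12126083e-01,  9.93693692e-01,  7.52528473e-04, -1.47638544e-04]), 'contact_force': array([ 0.6560714 , -0.46050438,  0.08312157]), 'moment': array([-0.04044473, -0.00821102, -0.02331509]), 'finger_force': 0.0, 'width': 87.2408325619869}
```

View pics/s.png

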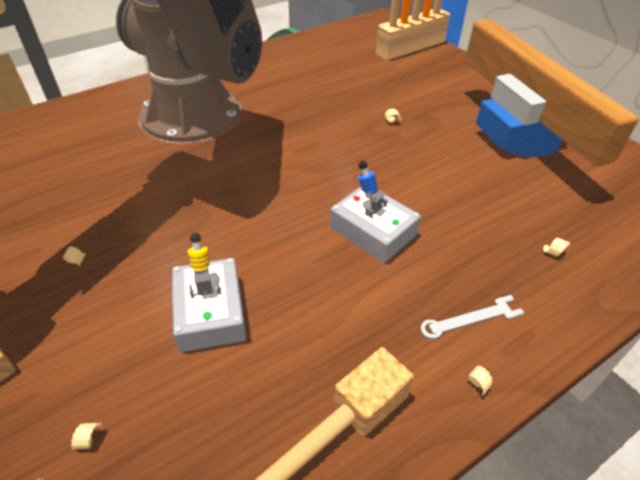

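View pics/t.png

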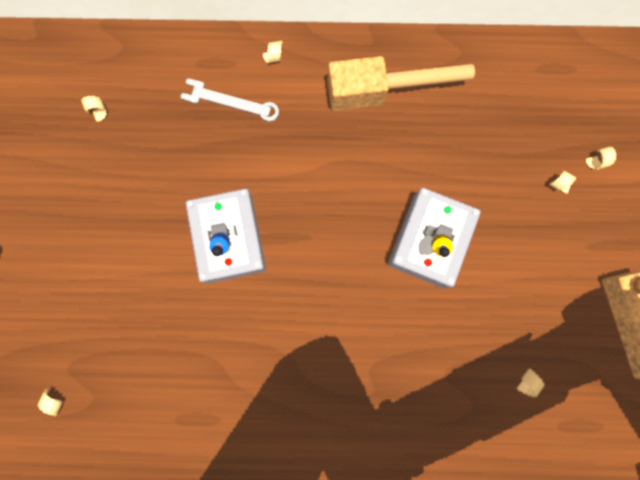

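The scene picture shows the yellow lever at about (199,259) with its green mark at (207,316). In the top picture the yellow collar is at (443,246), red mark (428,262), green mark (448,210). The blue lever stands to the left in the top view. Next I triangulate these points.

```bash
cat > h.py <<'E'
from plant import bot
import cv2,numpy as np
def blob(img,lo,hi,win,amin=4):
    h=cv2.cvtColor(img,cv2.COLOR_RGB2HSV); m=cv2.inRange(h,np.array(lo),np.array(hi))
    k=np.zeros_like(m);x0,y0,x1,y1=[max(0,int(v)) for v in win];k[y0:y1,x0:x1]=m[y0:y1,x0:x1]
    n,_,st,c=cv2.connectedComponentsWithStats(k)
    if n<2: return None
    i=1+np.argmax(st[1:,4]); return (c[i],st[i]) if st[i,4]>=amin else None
Y=((22,150,120),(35,255,255));G=((45,120,60),(85,255,255));R=((172,150,100),(180,255,255));R0=((0,180,120),(5,255,255));K=((0,0,0),(180,255,45))
def cam(name,T=None):
    c=bot.get_calibration(name)
    M=np.linalg.inv(c["view"]) if "view" in c else T@c["T_tool_cam"]
    return c,M
def ray(name,uv,T=None):
    c,M=cam(name,T); d=np.array([(uv[0]-c["cx"])/c["fx"],-(uv[1]-c["cy"])/c["fy"],-1])
    d=M[:3,:3]@d; return M[:3,3],d/np.linalg.norm(d)
def plane(r,z): return r[0]+r[1]*(z-r[0][2])/r[1][2]
def tri(rs):
    A=0;b=0
    for o,d in rs:
        P=np.eye(3)-np.outer(d,d);A=A+P;b=b+P@o
    p=np.linalg.solve(A,b); return p,[round(float(np.linalg.norm((np.eye(3)-np.outer(d,d))@(p-o))),1) for o,d in rs]
E
python3 - <<'E'
from h import *
s=cv2.imread("pics/s.png")[...,::-1].copy();t=cv2.imread("pics/t.png")[...,::-1].copy()
W={"scene":(160,220,260,350),"top":(385,185,485,290)}
for n,c in(("Y",Y),("G",G),("R",R),("R0",R0),("K",K)):
    r=[]
    for nm,im in(("scene",s),("top",t)):
        w=W[nm]
        if n=="K": w=(186,230,206,246) if nm=="scene" else (434,243,450,259)
        b=blob(im,*c,w); print(n,nm,b)
        if b: r.append(ray(nm,b[0]))
    if len(r)==2:print(tri(r))
    elif len(r)==1:print("z50",plane(r[0],50))
E
```

```text
Y scene (array([198.1625  , 258.253125]), array([188, 247,  20,  24, 320], dtype=int32))
Y top (array([441.35267857, 243.13392857]), array([432, 235,  20,  20, 224], dtype=int32))
(array([ 538.71879112, -200.08798217,  104.85994852]), [2.2, 2.2])
G scene (array([206.86486486, 315.13513514]), array([204, 312,   7,   7,  37], dtype=int32))
G top (array([447.34375, 209.40625]), array([444, 207,   7,   6,  32], dtype=int32))
(array([ 599.68836195, -224.21449987,   53.35681512]), [1.1, 1.1])
R scene None
R top None
R0 scene None
R0 top (array([427.5, 262. ]), array([425, 260,   6,   5,  26], dtype=int32))
z50 [ 518.22130406 -191.62426181   50.        ]
K scene None
K top None
```

Both heights agree with the text: green mark 53 mm (about 50 expected), collar 105 mm (about 104 expected). The yaw is about -0.38. Now a closer look from two wrist poses.

```bash
cat >> h.py <<'E'
from scipy.spatial.transform import Rotation as Ro
def toolR(yaw,tilt):  # tool z along the lever downwards; tilt>0 leans towards box +x
    b=Ro.from_euler('z',yaw)*Ro.from_euler('y',tilt); M=b.as_matrix()
    return Ro.from_matrix(np.c_[-M[:,0],M[:,1],-M[:,2]])
def pose():
    s=bot.read_state();T=np.eye(4);T[:3,:3]=Ro.from_quat(s["eef_rot"]).as_matrix();T[:3,3]=s["tcp_pos"];return T
E
python3 - <<'E'
from h import *
yaw=-.38;bx=np.array([np.cos(yaw),np.sin(yaw),0]);C=np.array([560,-208.5,0])
by=np.array([-bx[1],bx[0],0])
q=toolR(yaw,0).as_quat()
Ts=[]
for i,(dx,dy) in enumerate(((0,-50),(-10,50))):
    p=C+dx*bx+dy*by+[0,0,240]
    (bot.move_ptp if i==0 else bot.line_to)(p,q) if i==0 else bot.line_to(p,200)
    bot.pause(.2);T=pose();im=bot.camera("wrist");cv2.imwrite(f"pics/w{i}.png",im[...,::-1]);Ts.append(T)
np.save("Ts.npy",Ts);print(bot.read_state()["t"],Ts[0].round(2))
cv2.imwrite("pics/w.png",np.hstack([cv2.resize(cv2.imread(f"pics/w{i}.png")[:,:],(400,300)) for i in(0,1)]))
E
```

```text
3.275 [[-9.3000e-01  3.7000e-01 -0.0000e+00  5.4123e+02]
 [ 3.7000e-01  9.3000e-01 -0.0000e+00 -2.5553e+02]
 [ 0.0000e+00 -0.0000e+00 -1.0000e+00  2.3994e+02]
 [ 0.0000e+00  0.0000e+00  0.0000e+00  1.0000e+00]]
```

View pics/w.png

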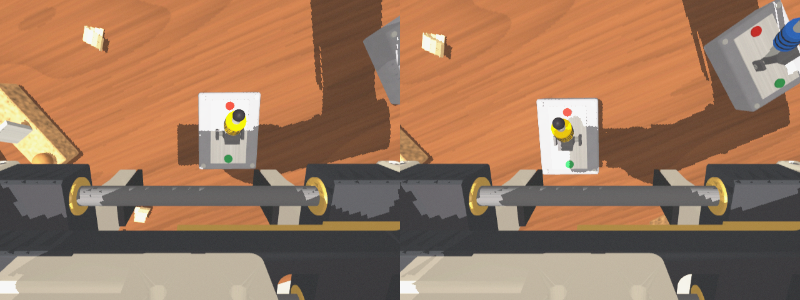

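The left view (full resolution) shows red at about (368,168), green at (365,254) and the ball at (381,183). The right view shows red at (267,179), green at (271,262) and the ball at (255,198). Both views contain all the marks I need.

Run:
```python
from h import *
Ts=np.load("Ts.npy");ims=[cv2.imread(f"pics/w{i}.png")[...,::-1].copy() for i in(0,1)]
W=[dict(Y=(340,150,410,225),G=(345,240,385,270),R0=(350,155,378,180),K=(365,168,398,197)),
   dict(Y=(230,170,300,240),G=(250,250,290,275),R0=(252,165,285,190),K=(236,182,274,212))]
C=dict(Y=Y,G=G,R0=R0,K=((0,0,0),(180,255,70)));P={}
C["R0"]=((0,150,120),(8,255,255))
for n,c in C.items():
    b=[blob(im,*c,w[n]) for im,w in zip(ims,W)];print(n,[(x[0].round(1),x[1]) if x else x for x in b])
    if all(b): P[n],e=tri([ray("wrist",x[0],T) for x,T in zip(b,Ts)]);print(P[n].round(1),e)
d=P["G"]-P["R0"];print("dist",np.linalg.norm(d),"yaw",np.arctan2(d[1],d[0]));m=(P["G"]+P["R0"])/2;print("mid",m)
u=d/np.linalg.norm(d)
for n,r in(("K",86),("Y",54)):
    q=P[n]-m; print(n,"along",q@u,"exp",-r*np.sin(.45),"across",q@np.array([-u[1],u[0],0]),"z exp",55+r*np.cos(.45))
```

```text
Y [(array([373.9, 199.3]), array([359, 177,  35,  40, 658], dtype=int32)), (array([261.4, 210.5]), array([242, 190,  36,  37, 608], dtype=int32))]
[ 538.2 -199.    97.7] [0.1, 0.1]
G [(array([364.9, 253.6]), array([359, 248,  13,  12, 120], dtype=int32)), (array([271. , 262.7]), array([265, 257,  13,  12, 116], dtype=int32))]
[ 598.2 -222.5   52.9] [0.0, 0.0]
R0 [(array([367.4, 169.1]), array([361, 163,  14,  13, 138], dtype=int32)), (array([267.2, 179.3]), array([261, 173,  13,  13, 130], dtype=int32))]
[ 516.3 -190.4   53. ] [0.1, 0.1]
K [(array([381.7, 184.5]), array([373, 175,  19,  19, 147], dtype=int32)), (array([256.7, 197. ]), array([247, 188,  16,  19, 131], dtype=int32))]
[ 523.8 -191.9  124.8] [0.1, 0.1]
dist 88.02858807510023 yaw -0.37323264268844325
mid [ 557.24874669 -206.44241271   52.95694276]
K along -36.52156792002856 exp -37.4070359335658 across 1.3098269759653816 z exp 132.4384508023302
Y along -20.566208496762563 exp -23.488138842006432 across -0.005684500439082396 z exp 103.62414352704455
```

The wrist points agree with the stated sizes and with the fixed views. The lever lies on the box midline, and its lean matches. I check that the whole path is reachable, then move in and grip.

```bash
cat >> h.py <<'E'
YAW=-.373;A=np.array([557.8,-207.,55.])
def tp(ang,r):
    t=ang-.45;M=Ro.from_euler('z',YAW)*Ro.from_euler('y',t)
    return A+r*M.apply([0,0,1]),toolR(YAW,t).as_quat()
def rep(m):
    s=bot.read_state();d=s["tcp_pos"]-A;d=Ro.from_euler('z',-YAW).apply(d)
    print(m,"t %.2f w %.1f ff %.1f"%(s["t"],s["width"],s["finger_force"]),"F",s["contact_force"].round(1),"r %.1f tilt %.3f dy %.1f"%(np.hypot(d[0],d[2]),np.arctan2(d[0],d[2]),d[1]))
E
python3 - <<'E'
from h import *
for a,r in((0,150),(0,40),(0,54),(.45,54),(.9,54),(.9,40),(.9,150)):
    j=bot.solve_ik(*tp(a,r));print(a,r,None if j is None else j.round(2))
bot.move_ptp(*tp(0,150));rep("hover")
bot.line_to(tp(0,40)[0],100);rep("at")
bot.move_gripper(20,30);bot.pause(.2);rep("grip")
im=bot.camera("scene");cv2.imwrite("pics/g.png",cv2.resize(im[180:380,100:320,::-1],None,fx=2.5,fy=2.5))
E
```

```text
0 150 [ 0.12 -0.11 -0.92  0.54 -0.42 -2.52]
0 40 None
0 54 None
0.45 54 [-0.03  0.33 -0.32  0.   -0.92 -1.92]
0.9 54 [-0.11  0.64  0.15 -0.11 -1.52 -1.8 ]
0.9 40 [-0.11  0.64  0.13 -0.11 -1.49 -1.8 ]
0.9 150 [-0.13  0.65  0.37 -0.11 -1.73 -1.81]
hover t 4.05 w 87.5 ff 0.0 F [ 0.7 -0.3  1.3] r 150.7 tilt -0.445 dy -0.2Traceback (most recent call last):
  File "<stdin>", line 5, in <module>
plant.Unreachable: the arm cannot follow that straight line within its joint ranges
```

The full tilt at the off end runs out of joint range. I'll hold the tool at a constant angle to the lever, rotated about the grasp point, and test which offsets work.

```bash
cat >> h.py <<'E'
def tp(ang,r,off=.25):   # r: radius of the grasp point on the rod; tool tilted off from the lever
    t=ang-.45;M=Ro.from_euler('z',YAW)*Ro.from_euler('y',t)
    R=toolR(YAW,t+off);return A+r*M.apply([0,0,1])+R.apply([0,0,19]),R.as_quat()
def pre(ang,r,back,off=.25):
    p,q=tp(ang,r,off);return p-Ro.from_quat(q).apply([0,0,back]),q
E
python3 - <<'E'
from h import *
p,q=pre(0,59,110,.45);bot.move_ptp(p,q);rep("up")
for off in(.15,.2,.25,.3,.35,.45):
    L=[bot.solve_ik(*tp(a,r,off)) for a,r in((0,59),(0,73),(.45,73),(.9,73),(.9,59))]+[bot.solve_ik(*pre(.9,59,100,off))]
    print(off,[None if j is None else j.round(2).tolist() for j in L])
E
```

```text
up t 4.74 w 88.0 ff 0.0 F [-1.1  0.6 -0.5] r 145.3 tilt -0.170 dy -0.1
0.15 [[0.05, 0.18, -0.78, 0.35, -0.36, -2.3], [0.06, 0.15, -0.77, 0.32, -0.4, -2.28], [-0.06, 0.41, -0.18, -0.05, -1.12, -1.86], [-0.13, 0.73, 0.28, -0.14, -1.7, -1.79], [-0.13, 0.74, 0.25, -0.14, -1.67, -1.79], [-0.14, 0.77, 0.51, -0.14, -1.89, -1.8]]
0.2 [[0.05, 0.2, -0.69, 0.23, -0.46, -2.19], [0.05, 0.17, -0.69, 0.22, -0.5, -2.18], [-0.07, 0.44, -0.14, -0.06, -1.19, -1.85], [-0.13, 0.77, 0.32, -0.15, -1.76, -1.79], [-0.13, 0.77, 0.29, -0.15, -1.73, -1.79], [-0.15, 0.81, 0.56, -0.15, -1.96, -1.81]]
0.25 [[0.04, 0.22, -0.62, 0.15, -0.55, -2.11], [0.04, 0.19, -0.62, 0.15, -0.58, -2.1], [-0.07, 0.47, -0.09, -0.08, -1.25, -1.84], [-0.14, 0.8, 0.36, -0.16, -1.81, -1.79], [-0.14, 0.8, 0.33, -0.16, -1.78, -1.79], [-0.15, 0.85, 0.62, -0.16, -2.02, -1.81]]
0.3 [[0.03, 0.24, -0.56, 0.1, -0.63, -2.05], [0.03, 0.21, -0.56, 0.1, -0.66, -2.05], [-0.08, 0.5, -0.05, -0.09, -1.31, -1.83], [-0.14, 0.83, 0.39, -0.16, -1.87, -1.79], [-0.14, 0.83, 0.37, -0.16, -1.84, -1.79], [-0.16, 0.89, 0.67, -0.17, -2.08, -1.81]]
0.35 [[0.01, 0.26, -0.5, 0.06, -0.71, -2.0], [0.02, 0.24, -0.5, 0.06, -0.74, -2.0], [-0.09, 0.53, -0.01, -0.1, -1.37, -1.82], [-0.15, 0.86, 0.43, -0.17, -1.93, -1.79], [-0.14, 0.86, 0.4, -0.17, -1.9, -1.79], [-0.16, 0.94, 0.73, -0.18, -2.15, -1.82]]
0.45 [[-0.01, 0.31, -0.4, 0.0, -0.86, -1.93], [-0.01, 0.29, -0.4, 0.0, -0.88, -1.94], [-0.1, 0.59, 0.07, -0.12, -1.49, -1.81], [-0.15, 0.92, 0.51, -0.19, -2.04, -1.8], [-0.15, 0.92, 0.48, -0.19, -2.01, -1.79], [-0.17, 1.02, 0.84, -0.21, -2.27, -1.83]]
```

An offset of 0.25 works for every pose with margin, so I approach and grip with that.

Run:
```python
from h import *
bot.move_ptp(*pre(0,59,95));rep("hover")
bot.line_to(tp(0,59)[0],100);rep("at")
bot.move_gripper(20,30);bot.pause(.2);rep("grip")
im=bot.camera("scene");cv2.imwrite("pics/g.png",cv2.resize(im[180:380,100:320,::-1],None,fx=2.5,fy=2.5))
```

```text
hover t 5.14 w 87.6 ff 0.0 F [ 0.4 -0.1  0.6] r 135.1 tilt -0.321 dy -0.4
at t 6.24 w 87.7 ff 0.0 F [-0.1 -0.7  0.9] r 41.1 tilt -0.551 dy 0.1
grip t 7.42 w 26.8 ff 30.0 F [-0.5 -4.9 -0.5] r 40.9 tilt -0.568 dy -0.4
```

View pics/g.png

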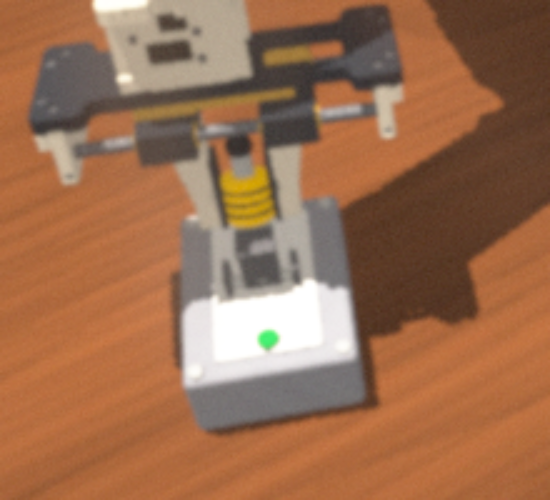

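The fingers hold the yellow collar at about (247,195) in the crop, centred, with the ball clear of the gripper body. Now I lift it and check the spring force.

Run:
```python
from h import *
bot.line_to(tp(0,73.5)[0],60);bot.pause(.2);rep("lift")
im=bot.camera("scene");cv2.imwrite("pics/l.png",cv2.resize(im[180:380,100:320,::-1],None,fx=2.5,fy=2.5))
```

```text
lift t 8.06 w 27.3 ff 30.0 F [ 1.8 -7.5 -3.2] r 55.1 tilt -0.538 dy -0.3
```

View pics/l.png

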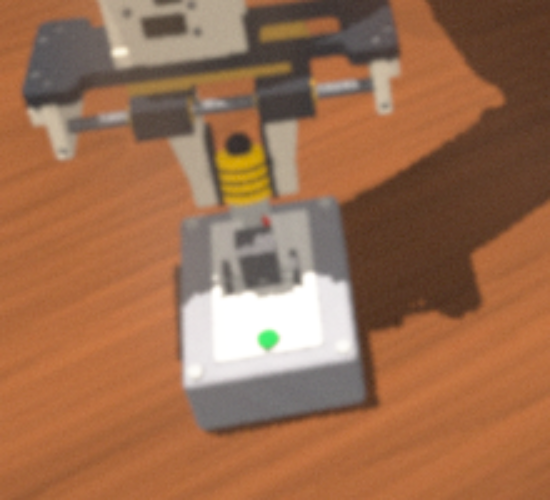

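The collar has risen to just under the ball, now at (243,175) in the crop, with bare rod below it and the expected spring load. Now I swing the lever in small arcs, watching the force.

Run:
```python
from h import *
for a in np.linspace(0,.9,8)[1:]:
    p,q=tp(a,73.5);bot.line_to(p,60,q);rep("%.2f"%a)
    if np.linalg.norm(bot.read_state()["contact_force"])>30: print("STOP");break
bot.pause(.2);rep("end")
im=bot.camera("scene");cv2.imwrite("pics/e.png",cv2.resize(im[180:380,100:320,::-1],None,fx=2.5,fy=2.5))
```

```text
0.13 t 8.43 w 27.2 ff 30.0 F [-0.3 -4.7 -3.5] r 54.1 tilt -0.414 dy -0.4
0.26 t 8.74 w 27.4 ff 30.0 F [-0.7 -4.  -5.1] r 53.9 tilt -0.292 dy -0.4
0.39 t 9.03 w 27.0 ff 30.0 F [-3.1 -4.5 -4.6] r 53.9 tilt -0.167 dy -0.4
0.51 t 9.32 w 27.4 ff 30.0 F [-4.4 -3.5 -3.7] r 53.6 tilt -0.043 dy -0.4
0.64 t 9.60 w 27.3 ff 30.0 F [-5.8 -3.4 -4.7] r 53.2 tilt 0.089 dy -0.4
0.77 t 9.88 w 27.3 ff 30.0 F [-6.3 -3.9 -3.9] r 52.7 tilt 0.229 dy -0.4
0.90 t 10.15 w 27.5 ff 30.0 F [-6.1 -3.  -2.4] r 51.1 tilt 0.348 dy -0.3
end t 10.35 w 27.6 ff 30.0 F [-5.6 -3.9 -2.8] r 56.6 tilt 0.346 dy -0.3
```

View pics/e.png

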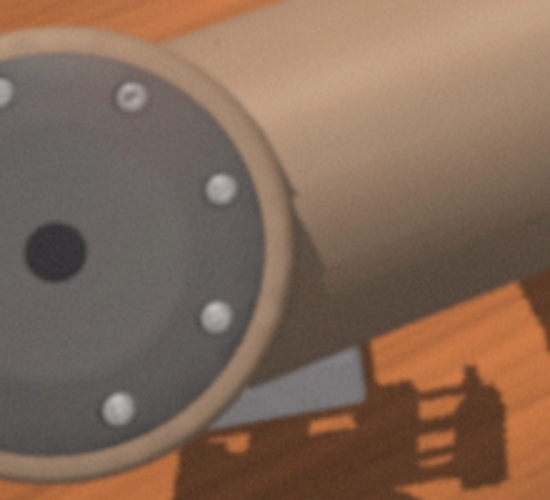

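The arm hides the lever, but the state reads well: the grip held, the forces are small and the tool is at the end pose. I nudge slightly past the end, lower the collar, release and back off along the fingers.

Run:
```python
from h import *
p,q=tp(.93,73.5);bot.line_to(p,40,q);bot.pause(.2);rep("over")
bot.line_to(tp(.93,59.5)[0],50);bot.pause(.2);rep("down")
bot.move_gripper(60);bot.pause(.2);rep("open")
p,q=tp(.93,59.5);bot.line_to(p-Ro.from_quat(q).apply([0,0,100]),150);rep("back")
bot.move_joints([-1.058,.2,0,0,-1.3,-1.2]);rep("away")
im=bot.camera("scene");im2=bot.camera("top")
cv2.imwrite("pics/f.png",np.hstack([cv2.resize(im[180:380,100:300,::-1],(400,400)),cv2.resize(im2[170:310,370:510,::-1],(400,400))]))
r=[]
for n,i,w in(("scene",im,(160,220,260,350)),("top",im2,(385,185,485,290))):
    b=blob(i,*Y,w);print(b); 
    if b:r.append(ray(n,b[0]))
if len(r)==2:
    x,e=tri(r);print(x,e,"box frame",Ro.from_euler('z',-YAW).apply(x-A))
```

```text
over t 10.85 w 27.4 ff 30.0 F [-7.8 -3.5 -2.7] r 57.3 tilt 0.360 dy -0.3
down t 11.48 w 27.1 ff 30.0 F [-7.3 -4.7 -1.7] r 43.7 tilt 0.331 dy -0.3
open t 12.44 w 60.4 ff 0.0 F [-1.3  0.9 -0.1] r 41.2 tilt 0.368 dy -0.0
back t 13.26 w 59.9 ff 0.0 F [-0.4  0.2 -0.9] r 138.6 tilt 0.624 dy 0.1
away t 15.60 w 60.0 ff 0.0 F [0.1 0.3 0.6] r 363.3 tilt -0.760 dy -538.7
(array([200.91099476, 282.82722513]), array([191, 271,  19,  21, 191], dtype=int32))
(array([451.76, 216.4 ]), array([442, 203,  24,  26, 350], dtype=int32))
[ 578.95423899 -216.05033214  100.70745154] [1.0, 1.0] box frame [22.99767629 -0.71918318 45.70745154]
```

View pics/f.png

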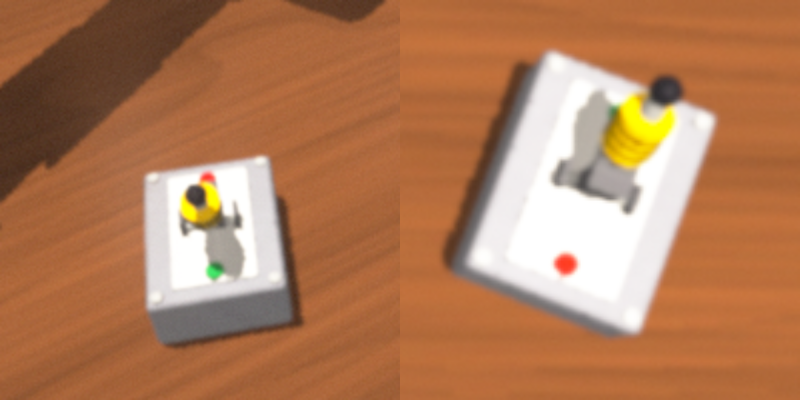

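The lever now leans to the green side. The collar sits at (640,130) in the right half of the picture, with bare rod between it and the ball, so it is fully down. It measures (23, -0.7, 45.7) from the lever axis, against the locked-on position of (23.5, 0, 48.6).

```bash
python3 -c "
from plant import bot
print(bot.close_job())"
```

```text
the job is handed in; nothing more can be done
None
```

The dust extraction lever is over on the green side with its yellow collar fully down and locked; the blue-collared lever was not touched, and the job is handed in.

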